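# Drift the template leaf into line and pin the gauge stand

### The arm

A 6-joint arm with a two-finger parallel gripper is mounted at the origin on the work surface. World frame = base frame: x ahead of the robot, y to its left, z up, the work surface at z = 0. Lengths are in mm, angles in rad, forces in N, time in s.
With the tool pointing down it reaches from about 400 to 925 mm from the base axis. Payload 12.5 kg.
Tool frame: the origin (TCP) lies midway between the tips of the shut fingers; the grasp point (between the pads) lies 19 mm behind it; z points along the fingers, y is the line along which they close (so a half turn about z gives the same grasp; the last joint's range is limited). The gripper opens to 95 mm and grips with 3 to 60 N. Pads are 20 mm wide; open, the fingers measure 119 mm over their backs; the gripper's body (75 mm by 180 mm) begins 59 mm behind the grasp point.
Start: joints at [-1.265, 0.491, 1.559, -0, 1.092, -0.106], TCP at [250.187, -572.762, 190.161] pointing down, gripper open.
Joint ranges: [-3.1, 3.1], [-0.84, 2.19], [0.05, 2.79], [-1.13, 4.28], [0.06, 2.93], [-2.69, 2.69]. Speed limits (rad/s): [2.22, 2.22, 2.79, 3.14, 3.14, 3.14].

### API

Orientations are given as [roll, pitch, yaw] about the fixed x, y, z axes, in that order (R = Rz(yaw) Ry(pitch) Rx(roll)).
In Python, from cell import state, read_camera, job_done gives the robot as it stands.
- The arm moves only by the tool carry_out, never from a script. Its argument "moves" is a list of rows, each an object with "slide": the shift along the tool's x, y, z as a fraction of full scale, a list of three; "spin": the turn about the tool's z as a fraction of full scale. A call has 1 to 12 rows; each row shifts and turns the commanded pose from where the row before left it, along the tool's axes as they then stand; what a row does not reach is not made up. Full scale, the value 1, is 0.4 m for a shift and 30 degrees for a turn. A row lasts 1/12 s, in which the tool goes at most 41.7 mm and 7.16 degrees, less where a joint would pass 70% of its speed; a pose out of reach is approached as far as the arm can. A call with a number of a shift or a turn outside -1 to 1 is refused whole. A call with a gripper value outside its range is refused whole. "hand" is the closure, from 0 (fully open) to 1 (shut), set as the call begins (left out, the last holds). The fingers move at their own pace and stop on an object; the grip force is fixed at half the most. Time passes only in rows, so rows that do not move let the fingers close. It gives the time, the measured TCP pose, the force, the opening and the grip force at its end, in the units of the state.
- state(): the state, without advancing time (a new reading comes with each control period).
- read_camera(name): name is "scene" or "top"; returns a dict with "color" (384x512x3 uint8, red, green, blue), "K" (3x3 intrinsics, pixels), "k1" (the pictures are not rectified: a ray, as slopes to the right and down, at radius r is drawn at 1 + k1 r^2 times it, then the intrinsics apply), "R" (3x3) and "t" (3): a world point X has camera coordinates R X + t. Camera axes: x right, y down, z forward; pixel columns grow to the right and rows downward; lengths in mm; the calibration is good to about 2 mm. A picture is of the moment at which its call begins. There is no depth.
- job_done(): hands the job in; it is judged then, once.
The state is a dict: "t": time; "joints": joint angles; "qvel": joint speeds; "tau": joint torques, N m; "eef_pos": TCP position; "tcp_rot": TCP orientation; "ft_force": force on the tool from outside, world axes, zero at the start; "moment": the same for the moment, N m; "opening": opening from 0.0 (shut) to 1.0 (fully open); "grip_force": force on a finger pad.
Only numpy, scipy, OpenCV 4.12 (cv2) and the standard library are available. Lean on these libraries where they do the work, as an engineer would, in place of code of your own. Each camera call takes 0.05 s, during which the arm holds its last target. There are 200 camera calls.

### The job

The steel leaf in the roll gauge stand has crept out of line. Take the brass-headed pin from its wooden block, feel for the leaf's hole through the slot in the green bridge, draw the leaf back with the pin's tapered nose until its hole lies over the bore of the stand, and push the pin upright and fully home through bridge, leaf and base, then let go. Feel your way gently and never lean hard on the pin, and leave the other things on the table where they are.

Things in the scene. Friction and masses are not known exactly. Their poses are not given: they have to be found in the camera images.
- stand: Dark cast-iron gauge stand fixed to the table (sizes in mm): 180 along x, 80 along y (feet to +-50), 73 high. Origin on the table under the axis of its upright bore, z up. Layers, by height: base 0 to 50 with a 16 mm through bore at x = y = 0; sliding steel leaf 50.5 to 62.5; fixed green bridge plate 63 to 73. The pin can go home only where the leaf's hole is over the bore.
- slot (a point): Point on the bridge's top face, 73 mm above the table, on the bore axis; axes as the stand's. Here the bridge has an open slot along the stand's x, 17 wide (in y), running from x = -11.5 to x = +56.5 of this point, through which the leaf is seen and felt.
- leaf_top (a point): Where the bore axis meets the level of the leaf's top face (62.5 mm above the table); fixed to the stand, it does not move with the leaf. The leaf, 12 thick, slides along the stand's x only, against 8 N of friction, and stays put. Its one 16 mm through hole, at y = 0, starts unseen by this reading somewhere from x = +8 to +44 and must be felt for (or seen) through the slot.
- pin_grip (a point): Centre of the pin's head, a brass cylinder 22 mm in diameter and 46 long, to be grasped; the pin starts upright, head up, in the wooden block, loose in it. z along the pin towards the head. Whole pin 116 long, 0.25 kg or so. Below the head is a collar 34 mm in diameter and 6 thick (its underside 29 below this point); below that a steel shank 14 mm in diameter and 64 long, of which the last 14 taper evenly to a flat 9 mm nose. Fully home, the collar rests on the bridge.
- pin_nose (a point): Tip of the pin's nose, on its axis, 93 mm below pin_grip. Fully home in the stand it stands 9 mm above the table on the bore axis.
- pinblock: Dark wooden block fixed to the table, 90 x 90 x 70 high, origin under its centre on the table; the pin stands in its central 15.5 mm hole, the collar resting on the block's top. The pin must rise 66 mm to come clear.
- canister_center (a point): Centre of a brass screw-top canister, 76 mm in diameter, 100 high; leave alone.
- ashtray: White enamel ashtray, 110 mm in diameter, 30 high, origin under its centre; leave alone.
- wedge: Steel stepped wedge gauge lying flat, 120 x 20, 8 to 23 high, origin under its middle, long along its x; leave alone.
- scriber_center (a point): Middle of a cork-handled scribing point lying along its x, 150 long, 18 thick; leave alone.
- parallel: Steel parallel bar lying along its x, 150 x 20 x 36 high, origin under its middle; leave alone.
- tin: Red round tin, 56 mm in diameter, 45 high, origin under its centre; leave alone.
Mind the look-alikes: they are no part of the job. What is shaped like the part that bears pin_grip but purple is not meant.

How it is judged:
By the outcome, as a careful person would: the job done as asked, in the order asked, and still so for the second after the job is handed in, with the robot touching nothing.
It also fails if it takes over 64 s, if anything falls off the work surface, if the arm or the gripper's body presses on something with over 40 N, if the wrist force passes 120 N, or if a joint passes its speed limit or range.

## Working session

There is one attempt and no reset: what is moved stays moved. The work goes in short steps, Python scripts to look and compute and a tool call to move; the robot and the scene stay as the last step left them, time stands still between calls to the robot, and variables do not carry over. Pictures are saved under pics/ and viewed, at most 10 in all, crops included, and the job is handed in when it is done.

Besides the shell and the picture viewer there is one more tool, called as name(argument=value, ...) on one line, values as JSON. carry_out: Moves the arm, as the interface text tells. Shift numbers are shares of 0.4 m and turn numbers shares of 30 degrees, none past 1 either way. Its arguments: {"type":"object","properties":{"moves":{"type":"array"},"hand":{"type":"number"}},"required":["moves"]}

```bash
mkdir -p pics; ls; python3 - <<'E'
from cell import *
import cv2
print(state())
for n in("scene","top"):
    c=read_camera(n); cv2.imwrite(f"pics/{n}0.png",cv2.resize(c["color"][:,:,::-1],(800,600),interpolation=cv2.INTER_CUBIC)); print(n,c["K"],c["k1"],c["R"],c["t"])
E
```

```text
pics
{'t': 0.0, 'joints': array([-1.26463155e+00,  4.91585222e-01,  1.55946218e+00,  1.56774023e-05,
        1.09167286e+00, -1.05609945e-01]), 'qvel': array([-0.00049884, -0.0016349 , -0.0002365 , -0.00027753,  0.00090376,
        0.00014984]), 'tau': array([-2.56395062e-03, -6.12649870e+01, -2.58188206e+01,  6.90545049e-02,
        4.79899545e-02, -1.33376898e-04]), 'eef_pos': array([ 250.08491188, -572.49067727,  189.54143223]), 'tcp_rot': array([-3.14047280e+00, -1.32691137e-04,  4.11767410e-01]), 'ft_force': array([ 0.33827211, -0.74561508, -0.3154241 ]), 'moment': array([-0.01579382,  0.02975618,  0.07147134]), 'grip_force': 0.0, 'opening': 1.002509861158545}
scene [[407.39359942   0.         262.86360029]
 [  0.         407.39359942 187.69493039]
 [  0.           0.           1.        ]] -0.1449613693735504 [[-6.38333638e-01  7.69759802e-01  1.18651906e-04]
 [ 6.63487132e-01  5.50283740e-01 -5.06924681e-01]
 [-3.90275534e-01 -3.23508352e-01 -8.61990345e-01]] [ 401.73194608 -363.46640476 1272.23408669]
top [[407.58894924   0.         255.82511634]
 [  0.         407.58894924 194.11502298]
 [  0.           0.           1.        ]] 0.038273311922774646 [[-1.21907160e-01 -9.92541235e-01 -7.35658003e-04]
 [-9.72343699e-01  1.19575131e-01 -2.00622827e-01]
 [ 1.99214395e-01 -2.37420466e-02 -9.79668281e-01]] [ 65.74668741 593.87317428 997.67481621]
```

View pics/scene0.png

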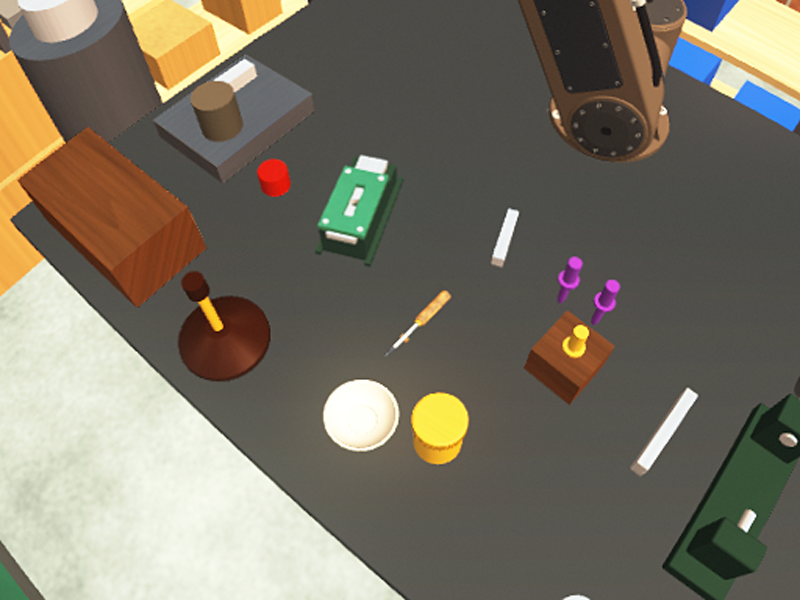

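View pics/top0.png

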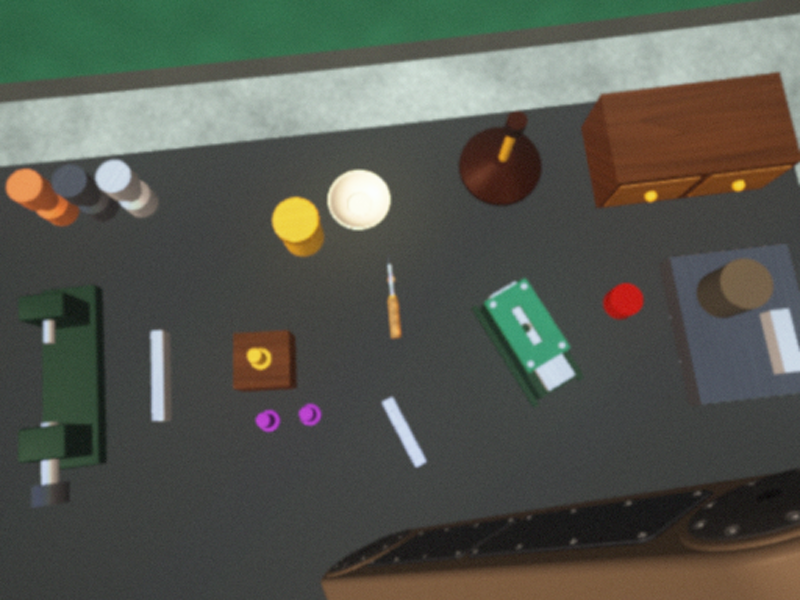

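The scene picture shows the stand (green bridge, slot) at about (357,200) and the pin in its block at (578,340). The top picture shows the slot at (527,327) with a dark spot in it that is probably the leaf hole, and the pin head at (258,356). Next: enlarged crops.

```bash
cat > h.py <<'E'
from cell import *
import cv2, numpy as np
def ray(c,u,v):
    K=c["K"];d=np.array([(u-K[0,2])/K[0,0],(v-K[1,2])/K[1,1]]);s=d.copy()
    for _ in range(20): s=d/(1+c["k1"]*(s@s))
    R=np.array(c["R"]);return -R.T@c["t"], R.T@np.array([s[0],s[1],1])
def at(c,u,v,z):
    o,d=ray(c,u,v); return (o+d*(z-o[2])/d[2])
def proj(c,X):
    x=np.array(c["R"])@np.array(X,float)+c["t"];s=x[:2]/x[2];s=s*(1+c["k1"]*(s@s));return c["K"][0,0]*s[0]+c["K"][0,2],c["K"][1,1]*s[1]+c["K"][1,2]
E
python3 - <<'E'
from h import *
def crop(n,x,y,w,h,W,H):
    c=read_camera(n);return cv2.resize(c["color"][y:y+h,x:x+w,::-1],(W,H),interpolation=cv2.INTER_CUBIC)
a=np.hstack([crop("top",300,170,80,90,400,450),crop("scene",195,90,80,90,400,450)])
b=np.hstack([crop("top",140,205,60,50,180*2,150*2)[:150*2],crop("scene",330,195,70,50,420,300)])
b=np.hstack([b,np.zeros((300,20,3),np.uint8)])
cv2.imwrite("pics/c1.png",a); cv2.imwrite("pics/c2.png",b)
E
```

```text
(no output)
```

View pics/c1.png

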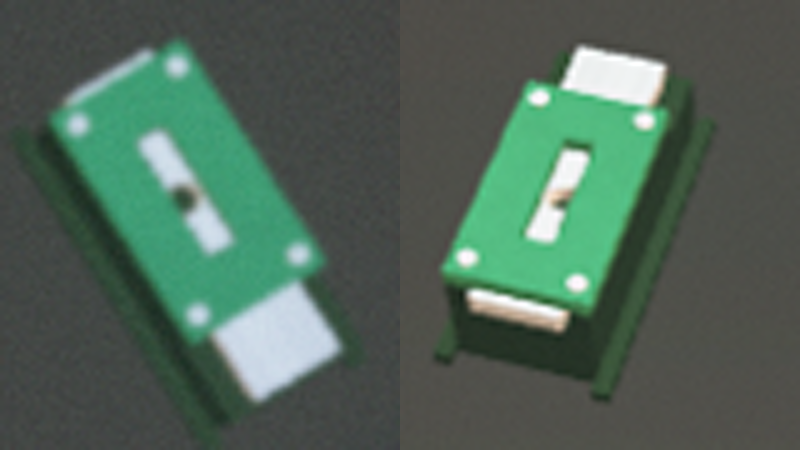

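View pics/c2.png

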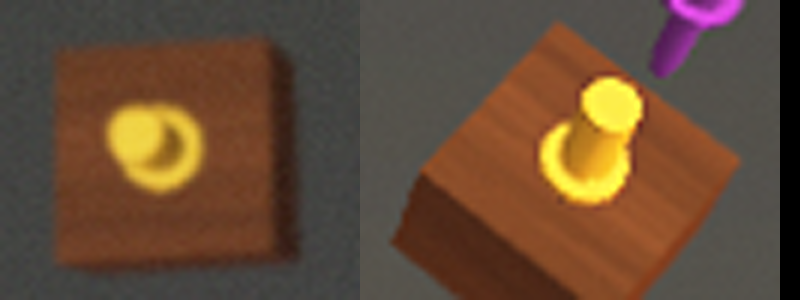

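The top crop shows the slot from (152,132) to (220,250) with the hole at (186,197). The leaf sticks out far at the lower right. The pin head top is at (137,138) in the top crop and (611,103) in the scene crop.

```bash
python3 - <<'E'
from h import *
np.set_printoptions(precision=1,suppress=True)
t=read_camera("top");s=read_camera("scene")
T=lambda x,y,z:at(t,300+(x+.5)/5-.5,170+(y+.5)/5-.5,z)
S=lambda x,y,z:at(s,195+(x-400+.5)/5-.5,90+(y+.5)/5-.5,z)
P=lambda x,y,z:at(t,140+(x+.5)/6-.5,205+(y+.5)/6-.5,z)
Q=lambda x,y,z:at(s,330+(x-360+.5)/6-.5,195+(y+.5)/6-.5,z)
def show(n,*a): print(n,*a)
show("slot T",T(152,132,73),T(220,250,73)); show("slot S",S(580,143,73),S(540,242,73))
show("hole",T(186,197,62.5),S(563,197,62.5))
show("bridge corners T",T(182,40,73),T(50,115,73),T(325,263,73),T(195,343,73))
show("bridge corners S",S(530,80,73),S(668,112,73),S(443,272,73),S(592,312,73))
show("feet T",T(20,130,4),T(207,440,4),T(357,360,4)); show("feet S",S(440,355,4),S(600,395,4),S(710,125,4))
show("leaf end T",T(342,348,62.5),T(257,402,62.5)); show("leaf end S",S(577,45,62.5),S(665,62,62.5))
show("pin",P(137,138,122),Q(611,103,122),P(160,148,76),Q(585,160,76))
b=[P(*p,70) for p in((58,45),(270,38),(272,250),(58,262))];show("block",*b,np.mean(b,0))
b=[Q(*p,70) for p in((560,22),(740,160),(422,172))];show("block S",*b)
E
```

```text
slot T [ 566.8 -194.6   73. ] [ 502.6 -218.9   73. ]
slot S [ 503.3 -216.5   73. ] [ 565.8 -187.9   73. ]
hole [ 532.9 -208.6   62.5] [ 530.6 -205.    62.5]
bridge corners T [ 612.8 -217.5   73. ] [ 582.  -144.2   73. ] [ 489.7 -270.1   73. ] [ 457.8 -198.7   73. ]
bridge corners S [ 487.4 -267.9   73. ] [ 456.9 -194.4   73. ] [ 611.7 -213.4   73. ] [ 581.7 -137.5   73. ]
feet T [ 588.8 -137.6    4. ] [ 411.3 -211.2    4. ] [ 443.4 -297.2    4. ]
feet S [ 621.4 -218.2    4. ] [ 585.5 -134.1    4. ] [ 404.7 -209.9    4. ]
leaf end T [ 447.2 -273.9   62.5] [ 425.6 -226.9   62.5]
leaf end S [ 445.1 -272.4   62.5] [ 423.5 -225.9   62.5]
pin [531.  226.4 122. ] [531.1 228.6 122. ] [532.4 227.   76. ] [531.5 229.6  76. ]
block [582.3 267.6  70. ] [574.3 178.4  70. ] [485.  185.3  70. ] [491.1 273.8  70. ] [533.1 226.3  70. ]
block S [482.9 188.4  70. ] [489.4 276.6  70. ] [572.7 182.8  70. ]
```

Check: the slot measures 68.6 mm (68 given). The feet centre lies 22.5 mm from the slot centre on the side towards the robot, so the bore is at about (514.6,-214.8) and the stand's x points at 23.7°. The hole is at about x=+19. The pin is at (531.3,228). I'll turn the tool so the fingers close along the stand's x.

carry_out(moves=[{"slide":[0,0,0],"spin":-0.23},{"slide":[0,0,0],"spin":-0.23},{"slide":[0,0,0],"spin":-0.23},{"slide":[0,0,0],"spin":-0.23},{"slide":[0,0,0],"spin":-0.23},{"slide":[0,0,0],"spin":-0.23},{"slide":[0,0,0],"spin":-0.23},{"slide":[0,0,0],"spin":-0.23},{"slide":[0,0,0],"spin":-0.23},{"slide":[0,0,0],"spin":-0.23},{"slide":[0,0,0],"spin":-0.23},{"slide":[0,0,0],"spin":-0.23}], hand=0.4)

```text
t: 1.4
eef_pos: [250.2, -572.7, 190.2]
tcp_rot: [3.142, 0.0, 1.863]
ft_force: [0.8, -0.3, 0.1]
opening: 0.598
grip_force: 0.0
```

carry_out(moves=[{"slide":[0,0,0],"spin":-0.23},{"slide":[0,0,0],"spin":0}])

```text
t: 1.57
eef_pos: [250.2, -572.7, 190.1]
tcp_rot: [-3.142, 0.0, 1.983]
ft_force: [-0.6, -0.2, 0.8]
opening: 0.6
grip_force: 0.0
```

carry_out(moves=[{"slide":[0.055,0.085,0],"spin":0},{"slide":[0.055,0.085,0],"spin":0},{"slide":[0.055,0.085,0],"spin":0},{"slide":[0.055,0.085,0],"spin":0},{"slide":[0.055,0.085,0],"spin":0},{"slide":[0.055,0.085,0],"spin":0},{"slide":[0.055,0.085,0],"spin":0},{"slide":[0.055,0.085,0],"spin":0},{"slide":[0.055,0.085,0],"spin":0},{"slide":[0.055,0.085,0],"spin":0},{"slide":[0.055,0.085,0],"spin":0},{"slide":[0.055,0.085,0],"spin":0}])

```text
t: 2.57
eef_pos: [521.4, -167.1, 190.4]
tcp_rot: [3.141, 0.0, 1.973]
ft_force: [0.2, -0.1, -1.0]
opening: 0.602
grip_force: 0.0
```

carry_out(moves=[{"slide":[0.089,0.0425,0],"spin":0},{"slide":[0.089,0.0425,0],"spin":0},{"slide":[0.089,0.0425,0],"spin":0},{"slide":[0.089,0.0425,0],"spin":0},{"slide":[0.089,0.0425,0],"spin":0},{"slide":[0.089,0.0425,0],"spin":0},{"slide":[0.089,0.0425,0],"spin":0},{"slide":[0.089,0.0425,0],"spin":0},{"slide":[0.089,0.0425,0],"spin":0},{"slide":[0.089,0.0425,0],"spin":0},{"slide":[0,0,0],"spin":0},{"slide":[0,0,0],"spin":0}])

```text
t: 3.57
eef_pos: [535.5, 227.1, 189.8]
tcp_rot: [-3.141, 0.0, 1.977]
ft_force: [0.2, -0.1, -0.6]
opening: 0.603
grip_force: 0.0
```

carry_out(moves=[{"slide":[0.006,-0.009,0.05],"spin":0},{"slide":[0,0,0.06],"spin":0},{"slide":[0,0,0.06],"spin":0},{"slide":[0,0,0.05],"spin":0},{"slide":[0,0,0.03],"spin":0},{"slide":[0,0,0.015],"spin":0},{"slide":[0,0,0],"spin":0},{"slide":[0,0,0],"spin":0}])

```text
t: 4.23
eef_pos: [532.0, 225.4, 84.6]
tcp_rot: [3.141, 0.0, 1.975]
ft_force: [0.8, -0.4, 0.3]
opening: 0.598
grip_force: 0.0
```

```bash
python3 - <<'E'
from h import *
t=read_camera("top");s=read_camera("scene")
a=cv2.resize(t["color"][180:260,130:210,::-1],(400,400),interpolation=cv2.INTER_CUBIC)
b=cv2.resize(s["color"][175:255,325:405,::-1],(400,400),interpolation=cv2.INTER_CUBIC)
cv2.imwrite("pics/g1.png",np.hstack([a,b]))
E
```

```text
(no output)
```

View pics/g1.png

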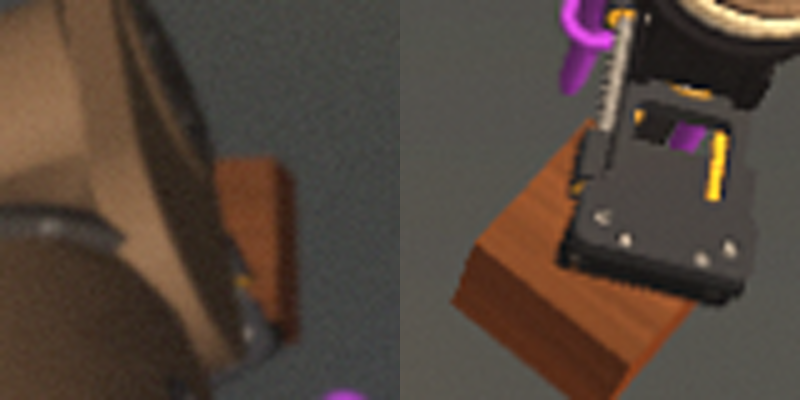

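The gripper is over the block; the arm hides the pin from the top camera, but the head shows between the fingers at (715,165). I'll nudge 2.5 mm along tool x and close.

carry_out(moves=[{"slide":[0.006,0,0],"spin":0},{"slide":[0,0,0],"spin":0}])

```text
t: 4.5
eef_pos: [530.8, 228.5, 84.9]
tcp_rot: [3.14, 0.0, 1.977]
ft_force: [-0.2, 0.0, -0.1]
opening: 0.602
grip_force: 0.0
```

carry_out(moves=[{"slide":[0,0,0],"spin":0},{"slide":[0,0,0],"spin":0},{"slide":[0,0,0],"spin":0},{"slide":[0,0,0],"spin":0},{"slide":[0,0,0],"spin":0},{"slide":[0,0,0],"spin":0},{"slide":[0,0,0],"spin":0},{"slide":[0,0,0],"spin":0}], hand=1)

```text
t: 5.17
eef_pos: [530.7, 228.3, 84.1]
tcp_rot: [3.142, 0.0, 1.977]
ft_force: [0.9, 0.7, -0.3]
opening: 0.22
grip_force: 30.0
```

carry_out(moves=[{"slide":[0,0,-0.02],"spin":0},{"slide":[0,0,-0.04],"spin":0},{"slide":[0,0,-0.05],"spin":0},{"slide":[0,0,-0.05],"spin":0},{"slide":[0,0,-0.05],"spin":0},{"slide":[0,0,-0.04],"spin":0},{"slide":[0,0,-0.01],"spin":0},{"slide":[0,0,0],"spin":0}])

```text
t: 5.83
eef_pos: [530.9, 228.4, 189.2]
tcp_rot: [3.14, 0.0, 1.977]
ft_force: [-0.9, 0.2, -2.4]
opening: 0.221
grip_force: 30.0
```

carry_out(moves=[{"slide":[-0.04,-0.017,0],"spin":0},{"slide":[-0.09,-0.039,0],"spin":0},{"slide":[-0.09,-0.039,0],"spin":0},{"slide":[-0.09,-0.039,0],"spin":0},{"slide":[-0.09,-0.039,0],"spin":0},{"slide":[-0.09,-0.039,0],"spin":0},{"slide":[-0.09,-0.039,0],"spin":0},{"slide":[-0.09,-0.039,0],"spin":0},{"slide":[-0.09,-0.039,0],"spin":0},{"slide":[-0.09,-0.039,0],"spin":0},{"slide":[-0.09,-0.039,0],"spin":0},{"slide":[-0.06,-0.024,0],"spin":0}])

```text
t: 6.83
eef_pos: [529.6, -210.4, 186.8]
tcp_rot: [-3.14, -0.001, 1.976]
ft_force: [0.5, 0.6, -2.0]
opening: 0.226
grip_force: 30.0
```

carry_out(moves=[{"slide":[0,0,0],"spin":0},{"slide":[0,0,0],"spin":0}])

```text
t: 7.0
eef_pos: [529.7, -208.3, 186.6]
tcp_rot: [-3.14, -0.002, 1.975]
ft_force: [-0.9, 1.0, -2.1]
opening: 0.223
grip_force: 30.0
```

```bash
python3 - <<'E'
from h import *
st=state();print(st['eef_pos'],st['tcp_rot'],st['ft_force'],st['moment'])
t=read_camera("top");s=read_camera("scene")
p=st['eef_pos']; print("nose pred",proj(t,p+[0,0,-78.3]),proj(s,p+[0,0,-78.3]),"collar",proj(s,p+[0,0,-14.3]))
a=cv2.resize(t["color"][170:260,300:380,::-1],(400,450),interpolation=cv2.INTER_CUBIC)
b=cv2.resize(s["color"][80:170,195:275,::-1],(400,450),interpolation=cv2.INTER_CUBIC)
cv2.imwrite("pics/s1.png",np.hstack([a,b]))
E
```

```text
[ 529.70971149 -208.3152593   186.60581441] [-3.14009312e+00 -1.92780117e-03  1.97474477e+00] [-0.85155712  0.98254659 -2.08567262] [ 0.04288152 -0.13065988  0.02360506]
nose pred (np.float64(340.51360396821116), np.float64(207.22466742498816)) (np.float64(225.16662565263363), np.float64(116.95084771544735)) collar (np.float64(223.16011313546232), np.float64(99.86320450495708))
```

View pics/s1.png

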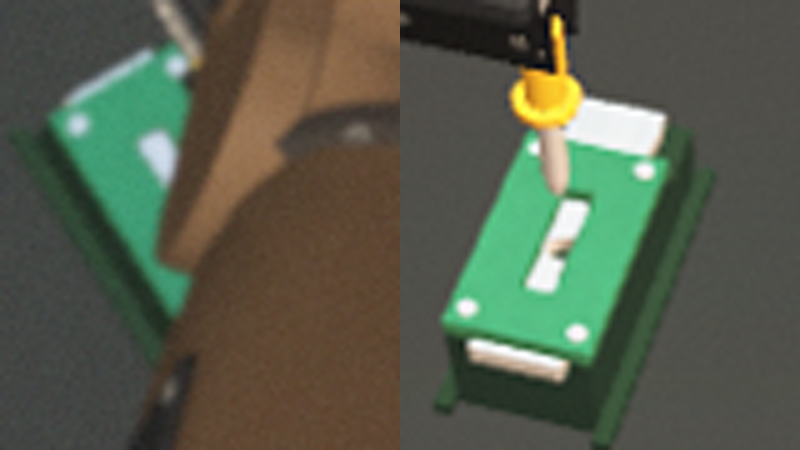

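The nose shows at (559,191), within about 1 px of the prediction; shifting the scene rays by that offset makes the two cameras agree. The corrected hole is at (532.5,-207.5), x≈+19 on the slot line, and the bore is at about (515.2,-215.1).

carry_out(moves=[{"slide":[0,0.007,0.02],"spin":0},{"slide":[0,0,0.03],"spin":0},{"slide":[0,0,0.02],"spin":0},{"slide":[0,0,0],"spin":0},{"slide":[0,0,0],"spin":0}])

```text
t: 7.52
eef_pos: [533.0, -205.4, 159.6]
tcp_rot: [-3.141, -0.001, 1.978]
ft_force: [-0.3, 0.9, -2.1]
opening: 0.222
grip_force: 30.0
```

carry_out(moves=[{"slide":[0,0,0.01],"spin":0},{"slide":[0,0,0.01],"spin":0},{"slide":[0,0,0],"spin":0},{"slide":[0,0,0],"spin":0}])

```text
t: 7.85
eef_pos: [533.1, -206.2, 152.1]
tcp_rot: [-3.141, 0.0, 1.977]
ft_force: [-0.8, -0.7, -2.2]
opening: 0.224
grip_force: 30.0
```

carry_out(moves=[{"slide":[-0.0025,-0.002,0],"spin":0},{"slide":[0,0,0.008],"spin":0},{"slide":[0,0,0.008],"spin":0},{"slide":[0,0,0],"spin":0},{"slide":[0,0,0],"spin":0}])

```text
t: 8.27
eef_pos: [532.6, -207.4, 145.5]
tcp_rot: [-3.141, -0.0, 1.977]
ft_force: [-0.4, 1.2, -2.8]
opening: 0.225
grip_force: 30.0
```

carry_out(moves=[{"slide":[0,0,0.005],"spin":0},{"slide":[0,0,0.005],"spin":0},{"slide":[0,0,0],"spin":0},{"slide":[0,0,0],"spin":0}])

```text
t: 8.6
eef_pos: [532.7, -207.4, 141.6]
tcp_rot: [-3.141, -0.0, 1.977]
ft_force: [-0.6, 0.8, -1.8]
opening: 0.223
grip_force: 30.0
```

carry_out(moves=[{"slide":[0,0,0.005],"spin":0},{"slide":[0,0,0.005],"spin":0},{"slide":[0,0,0],"spin":0},{"slide":[0,0,0],"spin":0}])

```text
t: 8.93
eef_pos: [532.7, -207.4, 137.6]
tcp_rot: [-3.141, -0.0, 1.977]
ft_force: [-0.3, 0.1, -1.5]
opening: 0.22
grip_force: 30.0
```

carry_out(moves=[{"slide":[0,0,0.005],"spin":0},{"slide":[0,0,0.002],"spin":0},{"slide":[0,0,0],"spin":0},{"slide":[0,0,0],"spin":0}])

```text
t: 9.27
eef_pos: [532.7, -207.4, 134.9]
tcp_rot: [-3.142, -0.0, 1.977]
ft_force: [0.4, -0.1, -3.2]
opening: 0.225
grip_force: 30.0
```

In the hole: the nose is about 6 mm below the leaf's top with no contact force. I'll go slightly deeper, then draw along −x of the stand (tool −y).

carry_out(moves=[{"slide":[0,0,0.006],"spin":0},{"slide":[0,0,0.004],"spin":0},{"slide":[0,0,0],"spin":0},{"slide":[0,-0.005,0],"spin":0},{"slide":[0,-0.005,0],"spin":0},{"slide":[0,0,0],"spin":0}])

```text
t: 9.77
eef_pos: [529.0, -209.1, 131.0]
tcp_rot: [3.141, 0.0, 1.977]
ft_force: [0.2, 1.0, -2.1]
opening: 0.224
grip_force: 30.0
```

carry_out(moves=[{"slide":[0,-0.005,0],"spin":0},{"slide":[0,-0.005,0],"spin":0},{"slide":[0,0,0],"spin":0}])

```text
t: 10.02
eef_pos: [525.9, -210.7, 131.3]
tcp_rot: [3.14, 0.001, 1.977]
ft_force: [4.3, 3.0, -1.7]
opening: 0.221
grip_force: 30.3
```

carry_out(moves=[{"slide":[0,-0.005,0],"spin":0},{"slide":[0,-0.005,0],"spin":0},{"slide":[0,0,0],"spin":0}])

```text
t: 10.27
eef_pos: [522.5, -212.3, 131.5]
tcp_rot: [3.14, 0.002, 1.977]
ft_force: [5.4, 2.4, 0.1]
opening: 0.225
grip_force: 30.7
```

carry_out(moves=[{"slide":[0,-0.005,0],"spin":0},{"slide":[0,-0.005,0],"spin":0},{"slide":[0,0,0],"spin":0},{"slide":[0,0,0],"spin":0}])

```text
t: 10.6
eef_pos: [519.0, -214.0, 131.7]
tcp_rot: [3.139, 0.002, 1.977]
ft_force: [5.2, 2.7, 1.4]
opening: 0.227
grip_force: 30.9
```

```bash
python3 - <<'E'
from h import *
st=state();print(st['eef_pos'],st['tcp_rot'],st['ft_force'],st['moment'])
d=st['eef_pos'][:2]-[515.2,-215.1];print("along",d@[.9157,.4019],"perp",d@[-.4019,.9157])
s=read_camera("scene");p=st['eef_pos']
print("collar pred crop",[(proj(s,p+[0,0,z])[i]+.5-[195,80][i])*6.5 for z in(-8.3,-14.3,18.7) for i in(0,1)])
cv2.imwrite("pics/s2.png",cv2.resize(s["color"][80:170,195:275,::-1],(520,585),interpolation=cv2.INTER_CUBIC))
E
```

```text
[ 519.0026125  -213.95008353  131.70109486] [3.13944745e+00 1.82610370e-03 1.97705014e+00] [5.19943933 2.72573867 1.39979882] [ 0.60893261 -1.54591352  0.00325561]
along 3.944203696357045 perp -0.475291447535268
collar pred crop [np.float64(204.26874016327866), np.float64(195.25107093653583), np.float64(205.40879951551992), np.float64(205.37918674131353), np.float64(199.01534904938248), np.float64(148.48354766455472)]
```

View pics/s2.png

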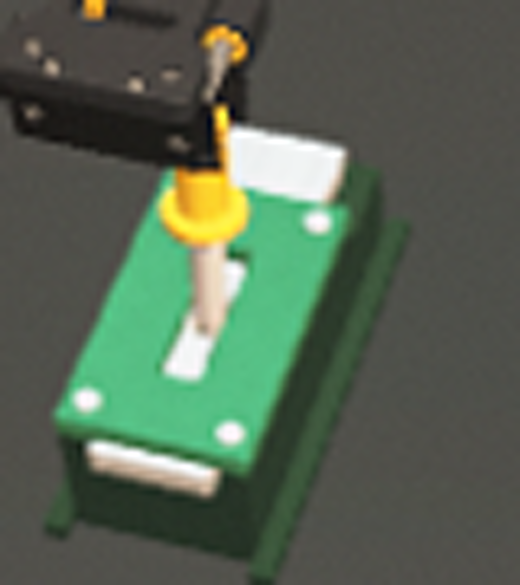

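The picture shows the leaf end and hole have not moved. The nose is still at the hole (203,330), so the pin is pivoting in the pads, because 30 N of grip cannot carry the moment. I'll go back, lift out, put the pin in its block and grasp again with the fingertips down on the collar, which blocks the tilt.

carry_out(moves=[{"slide":[0,0.008,0],"spin":0},{"slide":[0,0.008,0],"spin":0},{"slide":[0,0.008,0],"spin":0},{"slide":[0,0.008,0],"spin":0},{"slide":[0,0,0],"spin":0},{"slide":[0,0,0],"spin":0}])

```text
t: 11.15
eef_pos: [529.5, -208.6, 130.7]
tcp_rot: [-3.14, -0.001, 1.978]
ft_force: [-1.9, -1.5, -0.7]
opening: 0.221
grip_force: 29.6
```

```bash
python3 - <<'E'
from h import *
st=state();print(st['eef_pos'],st['tcp_rot'],st['ft_force'],st['moment'])
d=st['eef_pos'][:2]-[515.2,-215.1];print("along",d@[.9157,.4019],"perp",d@[-.4019,.9157])
s=read_camera("scene")
b=cv2.resize(cv2.imread("pics/c1.png")[:,400:],(80,90),interpolation=cv2.INTER_AREA)
a=s["color"][90:180,195:275,::-1]
g=lambda m:cv2.cvtColor(np.ascontiguousarray(m),cv2.COLOR_BGR2GRAY).astype(float)
# leaf right-hand part / near end
for r in((slice(2,26),slice(40,60)),(slice(50,75),slice(8,42))):print(cv2.phaseCorrelate(g(a)[r],g(b)[r]))
p=st['eef_pos'];print([(proj(s,p+[0,0,z])[i]+.5-[195,80][i])*5 for z in(-8.3,-14.3,-78.3) for i in(0,1)])
cv2.imwrite("pics/s3.png",cv2.resize(s["color"][80:170,195:275,::-1],(400,450),interpolation=cv2.INTER_CUBIC))
E
```

```text
[ 529.45933355 -208.64670757  130.66932471] [-3.14048343e+00 -5.05285836e-04  1.97777469e+00] [-1.93427766 -1.50753881 -0.66030627] [-0.25988609  0.53160845 -0.01701368]
along 15.650849954619783 perp 0.17845372299655837
((0.08726442637616216, -0.091523413084726), 0.9920054615231259)
((-0.030228178813725748, 0.5282144212217244), 1.02614368515933)
[np.float64(151.06154129217543), np.float64(168.60683540249715), np.float64(151.97398977948112), np.float64(176.35371044361057), np.float64(161.23469394364577), np.float64(254.66519159736038)]
```

View pics/s3.png

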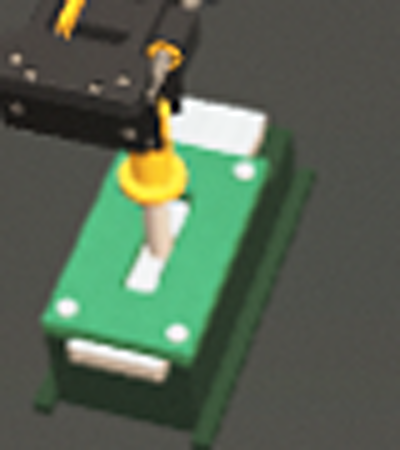

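carry_out(moves=[{"slide":[0,-0.004,0],"spin":0},{"slide":[0,0,-0.02],"spin":0},{"slide":[0,0,-0.04],"spin":0},{"slide":[0,0,-0.04],"spin":0},{"slide":[0,0,-0.04],"spin":0},{"slide":[0,0,-0.01],"spin":0},{"slide":[0,0,0],"spin":0},{"slide":[0,0,0],"spin":0}])

```text
t: 11.87
eef_pos: [528.2, -209.2, 190.7]
tcp_rot: [3.141, 0.0, 1.977]
ft_force: [-0.5, -0.1, -2.1]
opening: 0.221
grip_force: 29.7
```

```bash
python3 - <<'E'
from h import *
st=state();print(st['eef_pos'],st['tcp_rot'],st['ft_force'],st['moment'])
s=read_camera("scene");p=st['eef_pos'];o=np.array([195,70])
print([np.round((np.array(proj(s,p+[0,0,z]))+.5-o)*6) for z in(-8.3,-14.3,-78.3)])
cv2.imwrite("pics/s4.png",cv2.resize(s["color"][70:170,195:275,::-1],(480,600),interpolation=cv2.INTER_CUBIC))
E
```

```text
[ 528.2081731  -209.23242954  190.67900832] [3.14145609e+00 6.77187912e-05 1.97726057e+00] [-0.473975   -0.0793978  -2.08347426] [ 0.07522517 -0.16603038 -0.00652942]
[array([171., 162.]), array([172., 172.]), array([184., 275.])]
```

View pics/s4.png

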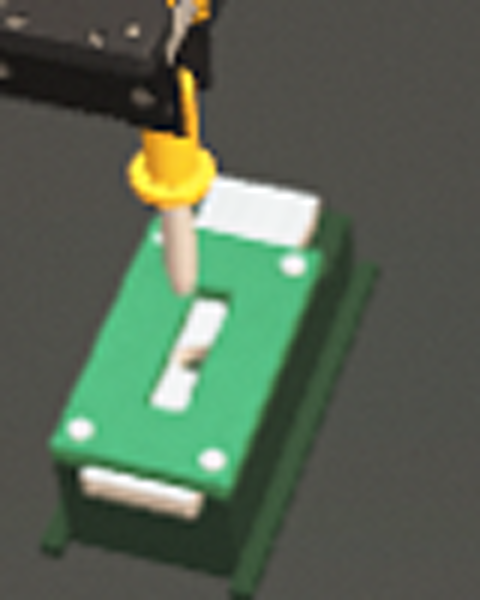

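The lifted pin leans slightly: its nose at (181,290) is about 5 mm towards the stand's +x. The leaf hole is unmoved at about (190,352). Back to the block, allowing for that lean.

carry_out(moves=[{"slide":[0.04,0.017,0],"spin":0},{"slide":[0.09,0.039,0],"spin":0},{"slide":[0.09,0.039,0],"spin":0},{"slide":[0.09,0.039,0],"spin":0},{"slide":[0.09,0.039,0],"spin":0},{"slide":[0.09,0.039,0],"spin":0},{"slide":[0.09,0.039,0],"spin":0},{"slide":[0.09,0.039,0],"spin":0},{"slide":[0.09,0.039,0],"spin":0},{"slide":[0.09,0.039,0],"spin":0},{"slide":[0.09,0.037,0],"spin":0},{"slide":[0.06,0.022,0],"spin":0}])

```text
t: 12.92
eef_pos: [526.3, 228.7, 189.8]
tcp_rot: [-3.14, -0.001, 1.979]
ft_force: [0.9, 0.4, -2.2]
opening: 0.228
grip_force: 29.8
```

carry_out(moves=[{"slide":[0,0,0],"spin":0},{"slide":[0,0,0],"spin":0},{"slide":[0,0,0],"spin":0}])

```text
t: 13.17
eef_pos: [526.7, 225.2, 190.1]
tcp_rot: [-3.14, 0.0, 1.978]
ft_force: [-0.3, -0.2, -1.9]
opening: 0.22
grip_force: 29.8
```

```bash
python3 - <<'E'
from h import *
s=read_camera("scene");p=state()['eef_pos'];print(p)
g=s["color"].astype(int)
q=[np.array(proj(s,p+[0,0,z])) for z in(-14.3,-40,-64.3,-78.3)];print(np.round(q,1))
u0,v0=q[-1].round().astype(int)
for v in range(v0-20,v0+9):
    print(v,' '.join('%3d/%-3d'%(g[v,u].sum()//3,g[v,u,0]-g[v,u,2]) for u in range(u0-8,u0+9)))
E
```

```text
[526.87932569 224.78091115 190.29087054]
[[376.9 197.5]
 [374.  203.4]
 [371.4 208.6]
 [370.  211.5]]
192  79/8    80/8    80/6    80/7    79/7    81/6    81/6    81/7    84/7    49/6    25/4    30/5    33/3    55/9    72/11   75/11   74/8  
193  82/8    81/6    81/7    80/7    82/7    80/7    80/7    82/8    74/8    32/5    27/5    34/5    35/5    36/3    47/8    65/7    73/9  
194  80/8    80/8    81/7    80/7    79/7    81/8    82/6    83/8    51/4    25/4    28/5    34/4    35/5    36/5    40/6    44/6    43/4  
195  81/8    80/7    79/8    81/8    81/7    80/6    82/7    84/7    41/4    21/6    26/4    28/5    33/4    38/6    43/5    42/6    42/6  
196  81/7    80/6    80/7    81/7    81/7    82/7    83/7    72/7    36/6    24/6    29/4    27/5    26/5    31/4    33/5    38/6    43/7  
197  80/6    81/6    80/6    80/7    81/6    82/6    84/9    59/5    29/4    25/5    32/6    36/9    25/4    25/4    23/5    29/4    26/4  
198  83/30   83/26   80/2    81/5    81/7    79/8    85/7    50/7    26/6    24/5    27/5    50/11   85/21   72/15   63/15   24/4    25/5  
199  89/80   92/91
[... 2361 characters left out ...]

216  96/110  97/110  96/108  90/100  86/98   87/100  85/102 100/75  132/58  135/75   89/101  87/105  86/100  83/92   81/91   80/92   81/92 
217  94/106  96/110  95/112  93/92   93/100  88/103  84/102  86/99   84/104  84/103  86/102  87/100  88/101  90/103  84/93   81/91   80/92 
218  94/109  93/106  96/105  97/110  98/112  95/112  89/107  86/102  85/101  88/102  88/100  88/99   87/100  88/100  90/102  84/98   80/92 
219  97/110  95/110  93/108  94/107  95/109  94/115  94/115  92/106  86/98   85/101  88/100  87/102  87/101  87/98   88/100  89/101  87/99 
220  94/105  97/108  89/109  77/101  68/87   64/83   67/90   84/89   93/107  87/101  85/100  86/99   87/102  87/101  86/98   87/98   88/101
```

carry_out(moves=[{"slide":[0.004,-0.003,0.02],"spin":0},{"slide":[0,0,0.04],"spin":0},{"slide":[0,0,0.03],"spin":0},{"slide":[0,0,0.015],"spin":0},{"slide":[0,0,0.01],"spin":0},{"slide":[0,0,0.01],"spin":0},{"slide":[0,0,0],"spin":0}])

```text
t: 13.8
eef_pos: [525.3, 226.3, 140.4]
tcp_rot: [-3.141, 0.0, 1.977]
ft_force: [0.7, 0.6, -3.2]
opening: 0.221
grip_force: 29.8
```

carry_out(moves=[{"slide":[0,0.003,0.01],"spin":0},{"slide":[0,0.003,0.01],"spin":0},{"slide":[0,0.003,0.01],"spin":0},{"slide":[0,0,0],"spin":0}])

```text
t: 14.13
eef_pos: [528.2, 227.9, 128.0]
tcp_rot: [-3.14, -0.0, 1.977]
ft_force: [-1.8, -1.3, -3.7]
opening: 0.222
grip_force: 29.7
```

carry_out(moves=[{"slide":[0,0.003,0.015],"spin":0},{"slide":[0,0.002,0.015],"spin":0},{"slide":[0,0.001,0.015],"spin":0},{"slide":[0,0,0],"spin":0}])

```text
t: 14.47
eef_pos: [530.2, 228.8, 109.4]
tcp_rot: [-3.139, -0.0, 1.977]
ft_force: [-3.1, -2.7, -4.3]
opening: 0.224
grip_force: 29.8
```

carry_out(moves=[{"slide":[0,0,0.015],"spin":0},{"slide":[0,0,0.015],"spin":0},{"slide":[0,0,0.015],"spin":0},{"slide":[0,0,0],"spin":0}])

```text
t: 14.8
eef_pos: [530.6, 228.8, 91.6]
tcp_rot: [-3.141, -0.0, 1.977]
ft_force: [-3.4, -0.9, -3.4]
opening: 0.222
grip_force: 29.9
```

carry_out(moves=[{"slide":[0,0,0.012],"spin":0},{"slide":[0,0,0],"spin":0},{"slide":[0,0,0],"spin":0}])

```text
t: 15.05
eef_pos: [530.7, 228.9, 87.7]
tcp_rot: [-3.141, -0.0, 1.977]
ft_force: [-3.0, -1.4, -4.4]
opening: 0.221
grip_force: 29.9
```

carry_out(moves=[{"slide":[0,0,0],"spin":0},{"slide":[0,0,0],"spin":0},{"slide":[0,0,0],"spin":0},{"slide":[0,0,0],"spin":0},{"slide":[0,0,0.012],"spin":0},{"slide":[0,0,0.006],"spin":0},{"slide":[0,0,0],"spin":0},{"slide":[0,0,0],"spin":0}], hand=0.4)

```text
t: 15.72
eef_pos: [530.8, 228.9, 80.6]
tcp_rot: [-3.141, 0.0, 1.977]
ft_force: [0.4, -0.2, 0.9]
opening: 0.599
grip_force: 0.0
```

carry_out(moves=[{"slide":[0,0,0.005],"spin":0},{"slide":[0,0,0.004],"spin":0},{"slide":[0,0,0],"spin":0},{"slide":[0,0,0],"spin":0},{"slide":[0,0,0],"spin":0}])

```text
t: 16.13
eef_pos: [530.9, 229.0, 77.3]
tcp_rot: [3.142, 0.0, 1.977]
ft_force: [-0.1, 0.1, 0.3]
opening: 0.601
grip_force: 0.0
```

carry_out(moves=[{"slide":[0,0,0],"spin":0},{"slide":[0,0,0],"spin":0},{"slide":[0,0,0],"spin":0},{"slide":[0,0,0],"spin":0},{"slide":[0,0,0],"spin":0},{"slide":[0,0,0],"spin":0}], hand=1)

```text
t: 16.63
eef_pos: [530.8, 228.9, 77.3]
tcp_rot: [-3.142, 0.0, 1.977]
ft_force: [0.3, 0.2, -0.2]
opening: 0.233
grip_force: 0.5
```

carry_out(moves=[{"slide":[0,0,0],"spin":0},{"slide":[0,0,0],"spin":0}])

```text
t: 16.8
eef_pos: [530.9, 229.0, 77.3]
tcp_rot: [3.141, 0.0, 1.977]
ft_force: [0.7, -0.6, 0.5]
opening: 0.222
grip_force: 30.0
```

carry_out(moves=[{"slide":[0,0,-0.02],"spin":0},{"slide":[0,0,-0.04],"spin":0},{"slide":[0,0,-0.05],"spin":0},{"slide":[0,0,-0.05],"spin":0},{"slide":[0,0,-0.05],"spin":0},{"slide":[0,0,-0.04],"spin":0},{"slide":[0,0,-0.01],"spin":0},{"slide":[0,0,0],"spin":0}])

```text
t: 17.47
eef_pos: [531.0, 229.0, 182.4]
tcp_rot: [3.14, 0.0, 1.977]
ft_force: [-0.4, 0.4, -2.0]
opening: 0.222
grip_force: 30.0
```

carry_out(moves=[{"slide":[-0.04,-0.017,0],"spin":0},{"slide":[-0.09,-0.039,0],"spin":0},{"slide":[-0.09,-0.039,0],"spin":0},{"slide":[-0.09,-0.039,0],"spin":0},{"slide":[-0.09,-0.039,0],"spin":0},{"slide":[-0.09,-0.039,0],"spin":0},{"slide":[-0.09,-0.039,0],"spin":0},{"slide":[-0.09,-0.039,0],"spin":0},{"slide":[-0.09,-0.039,0],"spin":0},{"slide":[-0.09,-0.039,0],"spin":0},{"slide":[-0.09,-0.037,0],"spin":0},{"slide":[-0.06,-0.02,0],"spin":0}])

```text
t: 18.47
eef_pos: [531.9, -208.7, 180.0]
tcp_rot: [-3.14, -0.001, 1.976]
ft_force: [0.5, -0.2, -3.1]
opening: 0.224
grip_force: 30.0
```

carry_out(moves=[{"slide":[0,0,0.02],"spin":0},{"slide":[0,0,0.02],"spin":0},{"slide":[0,0,0],"spin":0},{"slide":[0,0,0],"spin":0},{"slide":[0,0,0],"spin":0}])

```text
t: 18.88
eef_pos: [532.9, -204.5, 165.2]
tcp_rot: [-3.141, -0.0, 1.979]
ft_force: [-0.3, -0.2, -1.4]
opening: 0.225
grip_force: 30.0
```

carry_out(moves=[{"slide":[-0.006,-0.004,0.02],"spin":0},{"slide":[0,0,0.02],"spin":0},{"slide":[0,0,0],"spin":0},{"slide":[0,0,0],"spin":0},{"slide":[0,0,0],"spin":0}])

```text
t: 19.3
eef_pos: [532.4, -208.4, 149.3]
tcp_rot: [-3.142, -0.0, 1.977]
ft_force: [0.1, -0.2, -2.4]
opening: 0.226
grip_force: 30.0
```

carry_out(moves=[{"slide":[0.002,0.001,0.01],"spin":0},{"slide":[0,0,0.01],"spin":0},{"slide":[0,0,0.01],"spin":0},{"slide":[0,0,0.008],"spin":0},{"slide":[0,0,0],"spin":0},{"slide":[0,0,0],"spin":0}])

```text
t: 19.8
eef_pos: [532.3, -207.6, 133.9]
tcp_rot: [-3.141, -0.0, 1.977]
ft_force: [0.0, -0.6, -1.9]
opening: 0.224
grip_force: 30.0
```

carry_out(moves=[{"slide":[0,0,0.005],"spin":0},{"slide":[0,0,0.005],"spin":0},{"slide":[0,0,0.005],"spin":0},{"slide":[0,0,0],"spin":0},{"slide":[0,0,0],"spin":0}])

```text
t: 20.22
eef_pos: [532.4, -207.6, 128.0]
tcp_rot: [-3.141, -0.0, 1.977]
ft_force: [0.7, 0.3, -2.7]
opening: 0.225
grip_force: 30.0
```

carry_out(moves=[{"slide":[0,0,0.006],"spin":0},{"slide":[0,0,0.005],"spin":0},{"slide":[0,0,0],"spin":0},{"slide":[0,-0.005,0],"spin":0},{"slide":[0,-0.005,0],"spin":0},{"slide":[0,0,0],"spin":0}])

```text
t: 20.72
eef_pos: [528.9, -209.2, 123.9]
tcp_rot: [3.141, 0.0, 1.977]
ft_force: [2.4, 1.7, -2.9]
opening: 0.226
grip_force: 30.0
```

carry_out(moves=[{"slide":[0,-0.005,0],"spin":0},{"slide":[0,-0.005,0],"spin":0},{"slide":[0,0,0],"spin":0}])

```text
t: 20.97
eef_pos: [526.0, -210.8, 124.2]
tcp_rot: [3.139, 0.001, 1.977]
ft_force: [6.2, 2.8, -3.0]
opening: 0.223
grip_force: 30.2
```

carry_out(moves=[{"slide":[0,-0.005,0],"spin":0},{"slide":[0,-0.005,0],"spin":0},{"slide":[0,0,0],"spin":0}])

```text
t: 21.22
eef_pos: [522.5, -212.4, 124.2]
tcp_rot: [3.139, 0.002, 1.977]
ft_force: [6.6, 3.7, -3.7]
opening: 0.225
grip_force: 30.4
```

```bash
cat > leaf.py <<'E'
from h import *
def edge(img,s,off,yy):
    xs=np.arange(-115,-70,.5);v=[]
    for x in xs:
        P=np.array([515.2,-215.1])+x*np.array([.9157,.4019])+yy*np.array([-.4019,.9157])
        u,w=proj(s,[*P,62.5]);u+=.9-off[0];w+=.4-off[1]
        v.append(float(cv2.remap(img,np.array([[u]],np.float32),np.array([[w]],np.float32),cv2.INTER_LINEAR)[0,0]))
    v=np.array(v);return xs[np.argmax(v>150)],v.min(),v.max()
s=read_camera("scene")
now=s["color"].mean(2).astype(np.float32)
old=cv2.resize(cv2.imread("pics/c1.png")[:,400:],(80,90),interpolation=cv2.INTER_AREA).mean(2).astype(np.float32)
for y in(-15,-8,0,8):print(y,edge(old,s,(195,90),y),edge(now,s,(0,0),y))
st=state();d=st['eef_pos'][:2]-[515.2,-215.1];print("along",d@[.9157,.4019],"perp",d@[-.4019,.9157],st['eef_pos'],st['ft_force'],st['moment'])
g=s["color"].astype(int)
P=st['eef_pos'];print("nose pred",proj(s,P+[0,0,-71.3]))
E
python3 leaf.py
```

```text
-15 (np.float64(-88.0), np.float64(71.95051574707031), np.float64(243.46875)) (np.float64(-91.5), np.float64(74.98762512207031), np.float64(245.2630157470703))
-8 (np.float64(-87.5), np.float64(74.58333587646484), np.float64(241.53125)) (np.float64(-91.0), np.float64(73.263671875), np.float64(248.2373046875))
0 (np.float64(-88.5), np.float64(72.96875), np.float64(245.779296875)) (np.float64(-91.5), np.float64(75.80208587646484), np.float64(246.2802734375))
8 (np.float64(-88.0), np.float64(74.53190612792969), np.float64(245.8701171875)) (np.float64(-91.0), np.float64(71.86002349853516), np.float64(245.95831298828125))
along 7.879636840989232 perp -0.4562415790286575 [ 522.59852425 -212.35103711  124.2272491 ] [ 7.12767977  3.62311339 -3.32831249] [ 0.85544601 -1.9663683   0.04575212]
nose pred (np.float64(227.43460385973347), np.float64(128.0678534507356))
```

The leaf has moved 3.25 mm, so the drag now works. I'll continue.

carry_out(moves=[{"slide":[0,-0.005,0],"spin":0},{"slide":[0,-0.005,0],"spin":0},{"slide":[0,-0.005,0],"spin":0},{"slide":[0,-0.005,0],"spin":0},{"slide":[0,0,0],"spin":0}])

```text
t: 21.68
eef_pos: [515.2, -215.6, 124.3]
tcp_rot: [3.139, 0.002, 1.977]
ft_force: [6.5, 3.6, -2.9]
opening: 0.228
grip_force: 30.4
```

```bash
python3 leaf.py
```

```text
-15 (np.float64(-88.0), np.float64(71.95051574707031), np.float64(243.46875)) (np.float64(-98.5), np.float64(74.38020324707031), np.float64(248.3541717529297))
-8 (np.float64(-87.5), np.float64(74.58333587646484), np.float64(241.53125)) (np.float64(-98.0), np.float64(73.95279693603516), np.float64(247.67578125))
0 (np.float64(-88.5), np.float64(72.96875), np.float64(245.779296875)) (np.float64(-98.0), np.float64(73.98176574707031), np.float64(249.1145782470703))
8 (np.float64(-88.0), np.float64(74.53190612792969), np.float64(245.8701171875)) (np.float64(-98.5), np.float64(73.64322662353516), np.float64(246.2727813720703))
along -0.13035700523418273 perp -0.44499896229729 [ 515.25947538 -215.55986219  124.28424468] [ 6.71018428  2.96580966 -2.46974936] [ 0.94127078 -1.92788995  0.02651878]
nose pred (np.float64(228.3859569482482), np.float64(125.8206692618999))
```

carry_out(moves=[{"slide":[0,-0.005,0],"spin":0},{"slide":[0,-0.005,0],"spin":0},{"slide":[0,-0.005,0],"spin":0},{"slide":[0,-0.005,0],"spin":0},{"slide":[0,0,0],"spin":0},{"slide":[0,0,0],"spin":0}])

```text
t: 22.23
eef_pos: [508.0, -218.7, 124.3]
tcp_rot: [3.139, 0.002, 1.977]
ft_force: [5.8, 3.1, -2.1]
opening: 0.222
grip_force: 30.4
```

```bash
python3 leaf.py
```

```text
-15 (np.float64(-88.0), np.float64(71.95051574707031), np.float64(243.46875)) (np.float64(-106.5), np.float64(70.59049987792969), np.float64(249.79165649414062))
-8 (np.float64(-87.5), np.float64(74.58333587646484), np.float64(241.53125)) (np.float64(-106.0), np.float64(73.55762481689453), np.float64(249.18490600585938))
0 (np.float64(-88.5), np.float64(72.96875), np.float64(245.779296875)) (np.float64(-106.5), np.float64(73.6640625), np.float64(247.1761016845703))
8 (np.float64(-88.0), np.float64(74.53190612792969), np.float64(245.8701171875)) (np.float64(-106.0), np.float64(75.27603912353516), np.float64(245.9973907470703))
along -8.09053227165826 perp -0.4083871439691979 [ 507.95584844 -218.7254359   124.30341628] [ 5.75686506  3.06518716 -2.19588303] [ 8.71165262e-01 -1.95402343e+00  7.46175992e-04]
nose pred (np.float64(229.33462977645846), np.float64(123.61534946724153))
```

Leaf moved 18.3 mm of about 18.9. I'll ease down while bringing the tool back over the bore, watching the force.

carry_out(moves=[{"slide":[0,0,0.004],"spin":0},{"slide":[0,0,0.004],"spin":0},{"slide":[0,0,0],"spin":0}])

```text
t: 22.53
eef_pos: [508.5, -218.9, 121.6]
tcp_rot: [3.138, 0.003, 1.977]
ft_force: [6.7, 4.1, 1.4]
opening: 0.227
grip_force: 30.4
```

carry_out(moves=[{"slide":[0,0.002,0.004],"spin":0},{"slide":[0,0.002,0.004],"spin":0},{"slide":[0,0,0],"spin":0}])

```text
t: 22.78
eef_pos: [509.6, -218.1, 118.0]
tcp_rot: [3.139, 0.002, 1.977]
ft_force: [6.1, 3.3, -0.3]
opening: 0.221
grip_force: 30.3
```

carry_out(moves=[{"slide":[0,0.002,0.005],"spin":0},{"slide":[0,0.002,0.005],"spin":0},{"slide":[0,0,0],"spin":0}])

```text
t: 23.03
eef_pos: [510.4, -217.4, 113.7]
tcp_rot: [3.14, 0.001, 1.977]
ft_force: [5.3, 2.5, -0.3]
opening: 0.223
grip_force: 30.1
```

carry_out(moves=[{"slide":[0,0.002,0.005],"spin":0},{"slide":[0,0.002,0.005],"spin":0},{"slide":[0,0,0],"spin":0}])

```text
t: 23.28
eef_pos: [511.1, -216.7, 109.0]
tcp_rot: [-3.141, -0.0, 1.977]
ft_force: [3.7, 1.2, -1.9]
opening: 0.221
grip_force: 30.0
```

```bash
python3 leaf.py
```

```text
-15 (np.float64(-88.0), np.float64(71.95051574707031), np.float64(243.46875)) (np.float64(-106.5), np.float64(67.45833587646484), np.float64(249.771484375))
-8 (np.float64(-87.5), np.float64(74.58333587646484), np.float64(241.53125)) (np.float64(-106.0), np.float64(73.97623443603516), np.float64(249.09634399414062))
0 (np.float64(-88.5), np.float64(72.96875), np.float64(245.779296875)) (np.float64(-106.5), np.float64(74.68489837646484), np.float64(247.2923126220703))
8 (np.float64(-88.0), np.float64(74.53190612792969), np.float64(245.8701171875)) (np.float64(-106.5), np.float64(74.48697662353516), np.float64(249.18228149414062))
along -4.455572256595612 perp 0.2006416505546855 [ 511.03951984 -216.70691856  109.05536145] [ 4.00712559  1.43103558 -2.21704032] [ 0.442903   -1.02510091 -0.00283849]
nose pred (np.float64(229.50612370197229), np.float64(128.211832221384))
```

The nose is about 12 mm into the base bore with light forces. I'll continue down and straighten the pin.

carry_out(moves=[{"slide":[0,0.003,0.006],"spin":0},{"slide":[0,0.002,0.006],"spin":0},{"slide":[0,0.002,0.006],"spin":0},{"slide":[0,0,0],"spin":0}])

```text
t: 23.67
eef_pos: [512.9, -215.5, 101.3]
tcp_rot: [-3.14, -0.001, 1.978]
ft_force: [-0.5, -1.0, -3.3]
opening: 0.223
grip_force: 29.8
```

carry_out(moves=[{"slide":[0,0.002,0.006],"spin":0},{"slide":[0,0.001,0.006],"spin":0},{"slide":[0,0,0.006],"spin":0},{"slide":[0,0,0],"spin":0}])

```text
t: 24.0
eef_pos: [514.0, -215.2, 94.4]
tcp_rot: [-3.14, -0.001, 1.978]
ft_force: [-3.9, -1.7, -3.0]
opening: 0.223
grip_force: 29.9
```

carry_out(moves=[{"slide":[0,-0.001,0.006],"spin":0},{"slide":[0,0,0.006],"spin":0},{"slide":[0,0,0.006],"spin":0},{"slide":[0,0,0],"spin":0}])

```text
t: 24.33
eef_pos: [514.2, -215.3, 87.2]
tcp_rot: [-3.141, -0.0, 1.977]
ft_force: [-3.2, -0.0, -4.3]
opening: 0.226
grip_force: 29.9
```

carry_out(moves=[{"slide":[0,0,0.005],"spin":0},{"slide":[0,0,0.005],"spin":0},{"slide":[0,0,0],"spin":0},{"slide":[0,0,0],"spin":0}])

```text
t: 24.67
eef_pos: [514.2, -215.2, 83.4]
tcp_rot: [-3.141, -0.0, 1.977]
ft_force: [-2.7, -1.5, -6.1]
opening: 0.222
grip_force: 29.9
```

carry_out(moves=[{"slide":[0,0,0.003],"spin":0},{"slide":[0,0,0.003],"spin":0},{"slide":[0,0,0],"spin":0},{"slide":[0,0,0],"spin":0}])

```text
t: 25.0
eef_pos: [514.4, -215.3, 81.2]
tcp_rot: [-3.142, -0.0, 1.977]
ft_force: [-3.6, -0.9, -2.1]
opening: 0.227
grip_force: 30.0
```

carry_out(moves=[{"slide":[0,0,0.002],"spin":0},{"slide":[0,0,0],"spin":0},{"slide":[0,0,0],"spin":0}])

```text
t: 25.25
eef_pos: [514.5, -215.4, 80.8]
tcp_rot: [3.141, 0.0, 1.977]
ft_force: [-5.0, -0.7, 3.7]
opening: 0.219
grip_force: 30.0
```

The collar is seated (upward force appears at the expected height). Release and retreat.

carry_out(moves=[{"slide":[0,0,0],"spin":0},{"slide":[0,0,0],"spin":0},{"slide":[0,0,0],"spin":0},{"slide":[0,0,0],"spin":0},{"slide":[0,0,0],"spin":0},{"slide":[0,0,-0.01],"spin":0},{"slide":[0,0,-0.04],"spin":0},{"slide":[0,0,-0.08],"spin":0},{"slide":[0,0,-0.08],"spin":0},{"slide":[0,0,-0.08],"spin":0},{"slide":[0,0,0],"spin":0},{"slide":[0,0,0],"spin":0}], hand=0.3)

```text
t: 26.25
eef_pos: [514.9, -215.6, 198.3]
tcp_rot: [3.139, 0.003, 1.977]
ft_force: [-0.3, 0.5, -1.5]
opening: 0.698
grip_force: 0.0
```

```bash
python3 - <<'E'
from h import *
print(state()['eef_pos'],state()['ft_force'])
s=read_camera("scene");o=np.array([190,80])
for z in(76,70+6,119+0): pass
B=[515.2,-215.1]
print([np.round((np.array(proj(s,[*B,z]))+[.9,.4]+.5-o)*6) for z in(73,79,125)])
cv2.imwrite("pics/f.png",cv2.resize(s["color"][80:180,190:290,::-1],(600,600),interpolation=cv2.INTER_CUBIC))
E
```

```text
[ 514.94474744 -215.60578669  198.30387766] [-0.3101784   0.46018493 -1.46607913]
[array([236., 252.]), array([235., 243.]), array([228., 174.])]
```

View pics/f.png

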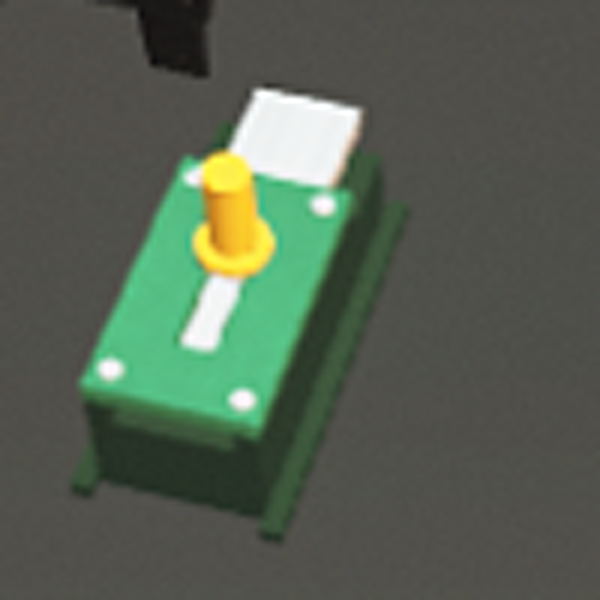

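The picture shows the pin upright on the bridge: collar centre at about (234,243) and head top at (227,172), both within 2 px of the predicted home positions, and the gripper is clear.

```bash
python3 -c "
from cell import *
print(job_done())"
```

```text
the job is handed in; nothing more can be done
None
```

I drew the leaf back with the pin's nose, pushed the pin upright and fully home through bridge, leaf and base, let go, and handed the job in at about 26 s. Forces stayed light, under about 10 N. It took two goes: the first grasp let the pin tilt, so I re-seated it in its block and gripped it lower.

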